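Shut the round hopper's slide gate

ROBOT

A 7-joint arm with a two-finger parallel gripper is mounted at the origin on a cart in front of the work surface, level with it; the furniture and walls round the work are solid. World frame = base frame: x ahead of the robot, y to its left, z up, the work surface at z = 0. Lengths are in m, angles in rad, forces in N, time in s.
With the tool pointing down it reaches from about 0.4 to 0.85 m from the base axis. Payload 4.5 kg.
Tool frame: the origin (TCP) lies at the very end of the fingers, on their centre line; the grasp point (between the pads) lies ctrl.hold_point_z behind it (ctrl.hold_point_z is the distance from the TCP to the grasp point, in m); z points along the fingers, y is the line along which they close (so a half turn about z gives the same grasp; the last joint's range is limited). The gripper opens to 88 mm and grips with 3 to 60 N. Pads are 18 mm wide; open, the fingers measure 123 mm over their backs; the gripper's body (75 mm by 187 mm) begins 45 mm behind the grasp point.
Start: joints at [-1.209, 0.689, -0.195, 1.565, 0.157, 0.902, -0.215], TCP at [0.201, 0.592, 0.218] pointing down, gripper open.
Joint ranges: [-3.01, 3.01], [-0.46, 2.08], [-1.47, 1.51], [0.13, 2.56], [-1, 4.14], [0.04, 2.09], [-2.66, 2.66]. Speed limits (rad/s): [2.57, 2.57, 3.14, 3.14, 3.14, 3.14, 3.14].

INTERFACE

Orientations are given as a unit quaternion [w, x, y, z].
In Python, from rig import ctrl gives the robot as it stands. The module is installed in compiled form; this text tells all that it offers.
- The arm moves only by the tool step_arm, never from a script. Its argument "deltas" is a list of rows, each a list of 3 entries, a list of its own where there are three numbers: the closure, from 0 (fully open) to 1 (shut), then the shift along the tool's x, y, z in cm, then the turn, a rotation vector about the tool's x, y, z in rad. A call has 1 to 5 rows; each row is the pose to reach, as a shift and turn from the pose commanded when the call began, along the tool's axes at that moment; what a row does not reach only later rows make up. A row lasts 1/10 s, in which the tool goes at most 50 mm and 8.59 degrees, less where a joint would pass 70% of its speed; a pose out of reach is approached as far as the arm can. A call with a gripper value outside its range is refused whole. The fingers move at their own pace and stop on an object; "force" is the grip in N (left out, the last holds). Time passes only in rows, so rows that repeat a pose let the fingers close. It gives the time, the measured TCP pose, the force, the opening and the grip force at its end, in the units of the state.
- ctrl.sense(): the state, without advancing time (a new reading comes with each control period).
- ctrl.snapshot(name): name is "scene" or "side" or "wrist"; returns the picture (480x640x3 uint8, red, green, blue); there is no depth.
- ctrl.camera_model(name): a dict with "fx", "fy", "cx", "cy" (pixels), "k1" (the pictures are not rectified: a ray, as slopes to the right and down, at radius r is drawn at 1 + k1 r^2 times it, then the intrinsics apply), "T" (4x4, takes a point from camera to world coordinates). Camera axes: x right, y down, z forward; pixel columns grow to the right and rows downward; lengths in m; the calibration is good to about 2 mm. A picture is of the moment at which its call begins: read the wrist's pose just before it. camera_model takes no time and is no camera call; for the wrist camera it gives the pose at the moment of the call.
- ctrl.sign_off(): hands the job in; it is judged then, once.
The state is a dict: "time_s": time; "qpos": joint angles; "dq": joint speeds; "joint_efforts": joint torques, N m; "ee_pos": TCP position; "orientation": TCP orientation; "wrist_force": force on the tool from outside, world axes, zero at the start; "wrist_torque": the same for the moment, N m; "width": finger opening in m; "finger_force": force on a finger pad.
Only numpy, scipy, OpenCV 4.12 (cv2) and the standard library are available. Lean on these libraries where they do the work, as an engineer would, in place of code of your own. Each camera call takes 0.05 s, during which the arm holds its last target. There are 200 camera calls.

TASK

The round glass-chip hopper is to be refilled, so its outlet must be closed first: push its slide gate fully shut, until the spring catch at its side clicks behind the striker, then let go of it. Leave the gate of the square hopper as it is.

Things in the scene. Friction and masses are not known exactly. Their poses are not given: they have to be found in the camera images.
- round_gate_tab (a point): Middle of the gate's push tab: upright aluminium plate 34 wide, 12 thick, top 100 mm above the table, on the robot's side of the low plywood hopper with the ROUND steel funnel (132 mm across, rim 124 high). x axis: the way the gate shuts, towards the funnel; y along the tab's width; z up. Push its outer (-x) face. The point is 75 mm up, 6 mm inside each face. Behind the tab is free room.
- round_gate (a joint): Opening of the round hopper's gate, m: 0 fully shut against a hard end stop, 0.072 wide open. A flat aluminium blade in guides 55 mm high, fixed to the table; shut, its tab is still 46 mm short of the funnel's rim. Stiff (about 4 N) and stays where left; from about 0.04 on, the catch is pushed aside too: up to 10 N in all.
- round_catch (a joint): Spring catch of the round hopper, rad: 64 mm steel arm lying along the gate's +y edge, 50 to 90 mm beside the tab's middle line, top 71 mm high. 0 at rest (also while the gate is open); the striker block on the gate swings it out to about 0.15 and it snaps back to 0 behind the striker in the last 3 mm of travel, locking the gate.
- square_gate_tab (a point): The same point and axes on the like gate of the other hopper, which has a SQUARE funnel (126 mm, rim 124 high); to be left as it is. The two hoppers may stand either way round, some 0.3 m apart to left and right.

How it is judged:
By the outcome, as a careful person would: the job done as asked, in the order asked, and still so for the second after the job is handed in, with the robot touching nothing.
It also fails if it takes over 32 s, if anything falls off the work surface, if the arm or the gripper's body presses on something with over 40 N, if the wrist force passes 120 N, or if a joint passes its speed limit or range.

## Working session

There is one attempt and no reset: what is moved stays moved. The work goes in short steps, Python scripts to look and compute and a tool call to move; the robot and the scene stay as the last step left them, time stands still between calls to the robot, and variables do not carry over. Pictures are saved under pics/ and viewed, at most 10 in all, crops included, and the job is handed in when it is done.

Besides the shell and the picture viewer there is one more tool, called after "Call:" as name([rows], argument=value, ...), one row to a line, values as JSON. step_arm: Moves the arm, as the interface text tells. Its arguments: {"type":"object","properties":{"deltas":{"type":"array","items":{"type":"array"}},"force":{"type":"number"}},"required":["deltas"]}

```bash
mkdir -p pics; python3 - <<'E'
from rig import ctrl
import cv2
for n in("scene","side"):
    cv2.imwrite(f"pics/{n}0.png",ctrl.snapshot(n)[:,:,::-1]); m=ctrl.camera_model(n); print(n,m)
s=ctrl.sense();print(s["ee_pos"],s["orientation"],s["time_s"],ctrl.hold_point_z)
E
```

```text
scene {'fx': 593.4264804743398, 'fy': 593.4264804743398, 'cx': 310.4552230700898, 'cy': 241.42621350418733, 'k1': -0.07776352212893088, 'T': array([[-0.41530737, -0.64341804,  0.64306533,  0.02069638],
       [-0.90963529,  0.30083037, -0.28646942,  0.48370339],
       [-0.00913399, -0.70392778, -0.71021282,  0.69683995],
       [ 0.        ,  0.        ,  0.        ,  1.        ]])}
side {'fx': 578.1301293716576, 'fy': 578.1301293716576, 'cx': 322.892826821963, 'cy': 234.96698142792158, 'k1': -0.006673259740790089, 'T': array([[ 0.83937899, -0.34718414,  0.41821776,  0.21914483],
       [-0.54350629, -0.54547611,  0.63800998, -0.34125281],
       [ 0.00662085, -0.76283615, -0.64655794,  0.61768165],
       [ 0.        ,  0.        ,  0.        ,  1.        ]])}
[0.20110019 0.59112856 0.21721725] [-5.92034244e-05  1.63152949e-01  9.86600445e-01 -8.20468382e-04] 0.1 0.0187
```

View pics/scene0.png

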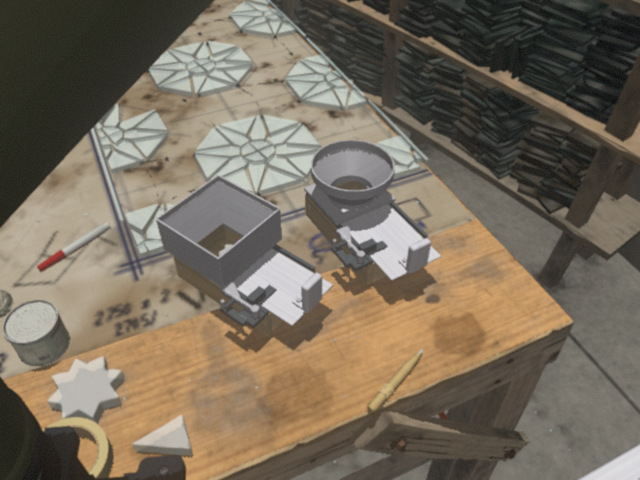

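View pics/side0.png

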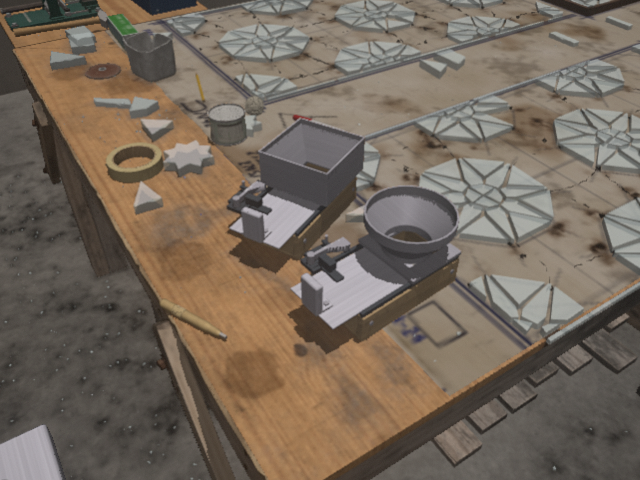

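The round hopper is the robot's right one. Its tab is at about (417,255) in scene and (313,293) in side, with rims near (352,170) and (411,222). I'll crop in closer.

```bash
python3 - <<'E'
import cv2,numpy as np
a=cv2.imread("pics/scene0.png")[130:290,300:450];b=cv2.imread("pics/side0.png")[180:340,285:465]
f=lambda i:cv2.resize(i,None,fx=2.4,fy=2.4,interpolation=cv2.INTER_CUBIC)
cv2.imwrite("pics/crop.png",np.hstack([f(a),f(b)]))
E
```

```text
(no output)
```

View pics/crop.png

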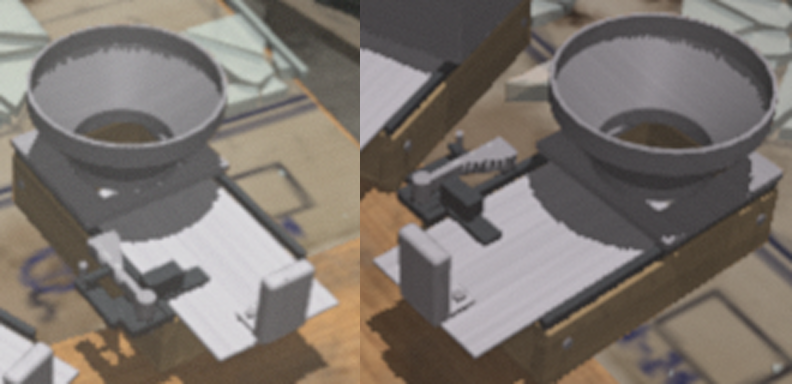

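The crops show the tab's top-face middle at scene (419.6,242.5) and side (311.7,279.2), and the rim centre at scene (353.3,165.8) and side (411.3,215). The catch is on the tab's left (+y) side.

```bash
cat >h.py <<'E'
import numpy as np,cv2
from rig import ctrl
def ray(n,p,m=None):
    m=m or ctrl.camera_model(n)
    K=np.array([[m["fx"],0,m["cx"]],[0,m["fy"],m["cy"]],[0,0,1]])
    u=cv2.undistortPoints(np.array([[p]],float),K,np.array([m["k1"],0,0,0]))[0,0]
    return m["T"][:3,3],m["T"][:3,:3]@[*u,1]
def plane(n,p,z,m=None):
    o,d=ray(n,p,m);return o+d*(z-o[2])/d[2]
E
python3 - <<'E'
from h import *
from scipy.spatial.transform import Rotation as R
def c(n,u,v):
    return (300+u/2.4,130+v/2.4) if n=="scene" else (285+(u-360)/2.4,180+v/2.4)
P={}
for k,z,a,b in [("tab",.1,(287,270),(424,238)),("rim",.124,(128,86),(663,84)),("bladeR",.055,(338,302),(474,356)),("bladeL",.055,(220,359),(374,262))]:
    p=[plane("scene",c("scene",*a),z),plane("side",c("side",*b),z)];P[k]=(p[0]+p[1])/2
    print(k,np.round(p,4).tolist())
d=P["rim"]-P["tab"];print("yaw",np.arctan2(d[1],d[0]),np.hypot(d[0],d[1]))
e=P["bladeL"]-P["bladeR"];print("yaw2",np.arctan2(-e[0],e[1]))
s=ctrl.sense();q=s["orientation"];print(R.from_quat([*q[1:],q[0]]).as_matrix().round(4),s["ee_pos"],s["wrist_force"])
E
```

```text
tab [[0.4938, 0.1041, 0.1], [0.4948, 0.1044, 0.1]]
rim [[0.6618, 0.1233, 0.124], [0.6644, 0.1162, 0.124]]
bladeR [[0.4922, 0.0615, 0.055], [0.4941, 0.0542, 0.055]]
bladeL [[0.4826, 0.1514, 0.055], [0.4847, 0.142, 0.055]]
yaw 0.09195475091866308 0.1695687752247842
yaw2 0.105945360707323
[[-9.468e-01  3.219e-01 -4.000e-04]
 [ 3.219e-01  9.468e-01 -1.600e-03]
 [-2.000e-04 -1.600e-03 -1.000e+00]] [0.20110019 0.59112856 0.21721725] [-0.12196467 -0.54309624 -0.28822605]
```

Tab is at (0.494, 0.104) with yaw about 0.10. I'll approach with the fingers closed and turned across the tab, staying high on the way.

Call:
step_arm([
  [1,[-3.5,-3.4,0],[0,0,-0.08]],
  [1,[-7,-6.8,0],[0,0,-0.17]],
  [1,[-10.5,-10.2,0],[0,0,-0.25]],
  [1,[-14,-13.6,0],[0,0,-0.34]],
  [1,[-17.5,-17,0],[0,0,-0.42]],
], force=20)

```text
time_s: 0.6
ee_pos: [0.3127, 0.3724, 0.2177]
orientation: [-0.0, -0.048, 0.999, -0.0]
wrist_force: [1.5, -0.6, 0.2]
width: 0.0499
finger_force: 0.0
```

Call:
step_arm([
  [1,[-1.7,-4.6,0],[0,0,0]],
  [1,[-3.4,-9.2,0],[0,0,0]],
  [1,[-5.1,-13.8,0],[0,0,0]],
  [1,[-6.8,-18.4,0],[0,0,0]],
  [1,[-8.5,-23,0],[0,0,0]],
])

```text
time_s: 1.1
ee_pos: [0.4184, 0.1513, 0.2178]
orientation: [-0.0, -0.046, 0.999, -0.0]
wrist_force: [0.3, 0.2, 0.1]
width: 0.0103
finger_force: 0.0
```

Call:
step_arm([
  [1,[-1.5,-4,1],[0,0,0]],
  [1,[-2.5,-5.6,4],[0,0,0]],
  [1,[-2.5,-5.6,8.5],[0,0,0]],
  [1,[-2.5,-5.6,13.5],[0,0,0]],
  [1,[-2.5,-5.6,13.8],[0,0,0]],
])

```text
time_s: 1.6
ee_pos: [0.4442, 0.0986, 0.0749]
orientation: [-0.006, -0.046, 0.999, -0.002]
wrist_force: [-0.7, 1.0, 0.8]
width: 0.0004
finger_force: 0.0
```

```bash
python3 - <<'E'
from h import *
a=ctrl.snapshot("scene")[:,:,::-1][100:330,230:470];b=ctrl.snapshot("side")[:,:,::-1][150:380,225:465]
f=lambda i:cv2.resize(i,None,fx=1.6,fy=1.6,interpolation=cv2.INTER_CUBIC)
cv2.imwrite("pics/c2.png",np.hstack([f(a),f(b)]))
s=ctrl.sense();print(s["ee_pos"],s["orientation"],s["wrist_force"],s["width"],s["time_s"])
E
```

```text
[0.44722308 0.09977851 0.07963774] [-1.33337183e-03 -4.64506594e-02  9.98919551e-01 -5.38196927e-04] [-0.08777353  0.77957984 -0.10922062] 0.0003859560543400569 1.7
```

View pics/c2.png

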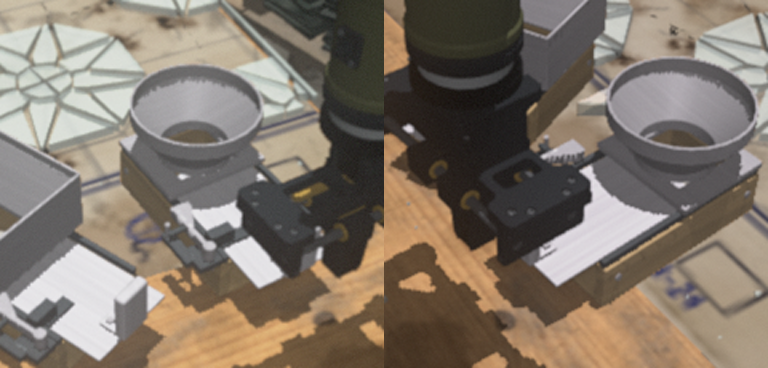

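The fingers stand behind the tab, and the wrist-camera bracket overhangs it. I'll check the bracket's clearance to the tab and rim.

```bash
python3 - <<'E'
from h import *
print(ctrl.camera_model("wrist")["T"].round(3))
cv2.imwrite("pics/w.png",ctrl.snapshot("wrist")[:,:,::-1])
E
```

```text
[[-0.093  0.963  0.252  0.383]
 [ 0.996  0.09   0.023  0.094]
 [-0.     0.253 -0.967  0.246]
 [ 0.     0.     0.     1.   ]]
```

View pics/w.png

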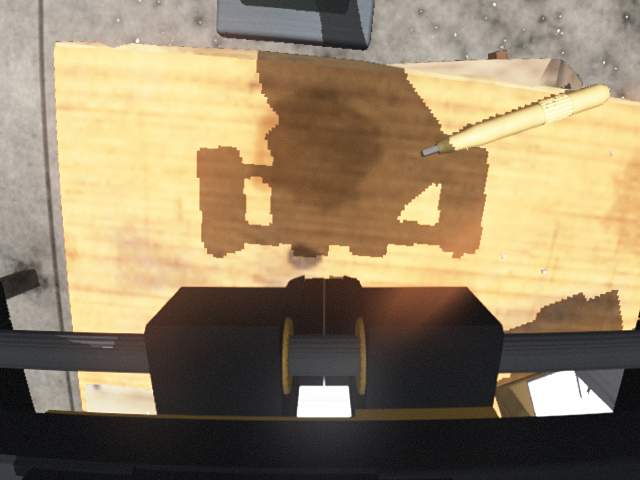

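The wrist camera sits on the robot side, so the overhang is the gripper body, about 143 mm up and clear of both. The fingers are centred on the tab, so I'll push.

Call:
step_arm([
  [1,[-1.2,0,0],[0,0,0]],
  [1,[-2.4,0,0],[0,0,0]],
  [1,[-3,0,0],[0,0,0]],
  [1,[-3.6,0,0],[0,0,0]],
  [1,[-4.2,0,0],[0,0,0]],
])

```text
time_s: 2.25
ee_pos: [0.4906, 0.1038, 0.0813]
orientation: [0.001, -0.046, 0.999, 0.0]
wrist_force: [-0.3, 0.6, 0.4]
width: 0.0002
finger_force: 0.0
```

Call:
step_arm([
  [1,[-0.6,0,0],[0,0,0]],
  [1,[-1.2,0,0],[0,0,0]],
  [1,[-1.8,0,0],[0,0,0]],
  [1,[-2.4,0,0],[0,0,0]],
  [1,[-2.8,0,0],[0,0,0]],
])

```text
time_s: 2.75
ee_pos: [0.5183, 0.1063, 0.0798]
orientation: [0.0, -0.046, 0.999, 0.0]
wrist_force: [-0.7, 0.7, -0.2]
width: 0.0002
finger_force: 0.0
```

No contact force shows where contact was expected, so I'll look.

```bash
python3 - <<'E'
from h import *
a=ctrl.snapshot("scene")[:,:,::-1][100:330,230:470];b=ctrl.snapshot("side")[:,:,::-1][150:380,225:465]
f=lambda i:cv2.resize(i,None,fx=1.6,fy=1.6,interpolation=cv2.INTER_CUBIC)
cv2.imwrite("pics/c3.png",np.hstack([f(a),f(b)]))
s=ctrl.sense();print(s["ee_pos"],s["wrist_force"],s["wrist_torque"],s["time_s"])
E
```

```text
[0.51838506 0.10635475 0.07979307] [ 0.11997887  0.39746326 -0.12315759] [ 0.01691673  0.01244542 -0.04504107] 2.85
```

View pics/c3.png

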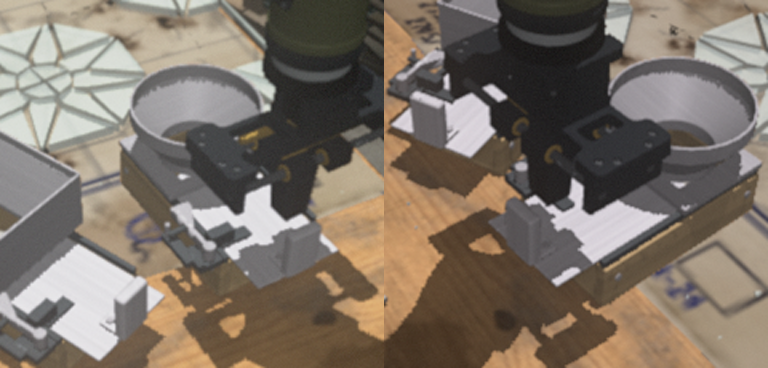

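The tab hasn't moved: it's still at scene (417,253), with the fingers beyond it on the funnel side. I'll check the reported TCP against the images.

```bash
python3 - <<'E'
from h import *
def proj(n,p):
    m=ctrl.camera_model(n);c=np.linalg.inv(m["T"])@[*p,1];x=c[:2]/c[2];x=x*(1+m["k1"]*(x@x));return x*m["fx"]+[m["cx"],m["cy"]]
t=ctrl.sense()["ee_pos"]
for n,o in(("scene",(230,100,0)),("side",(225,150,384))):
    p=proj(n,t);print(n,p.round(1),"crop",(p[0]-o[0])*1.6+o[2],(p[1]-o[1])*1.6)
# fingertip seen: scene crop ~(290,216), side crop ~(548,205)
a=ray("scene",(230+290/1.6,100+216/1.6));b=ray("side",(225+(548-384)/1.6,150+205/1.6))
A=np.c_[a[1],-b[1]];k=np.linalg.lstsq(A,b[0]-a[0],rcond=None)[0]
print(a[0]+a[1]*k[0],b[0]+b[1]*k[1])
# tab top triangulated
a=ray("scene",(419.6,242.5));b=ray("side",(311.7,279.2));A=np.c_[a[1],-b[1]];k=np.linalg.lstsq(A,b[0]-a[0],rcond=None)[0]
print(a[0]+a[1]*k[0],b[0]+b[1]*k[1])
cv2.imwrite("pics/s4.png",cv2.resize(ctrl.snapshot("side")[:,:,::-1][190:350,270:430],None,fx=3.6,fy=3.6,interpolation=cv2.INTER_CUBIC))
E
```

```text
scene [407.6 241.8] crop 284.23286007075257 226.95630830977458
side [326.2 282.4] crop 545.9175444577335 211.88346345172323
[0.5180315  0.10205108 0.09238892] [0.5173562  0.10193401 0.09190721]
[0.49393971 0.10391877 0.09981445] [0.49462986 0.10403876 0.10028518]
```

View pics/s4.png

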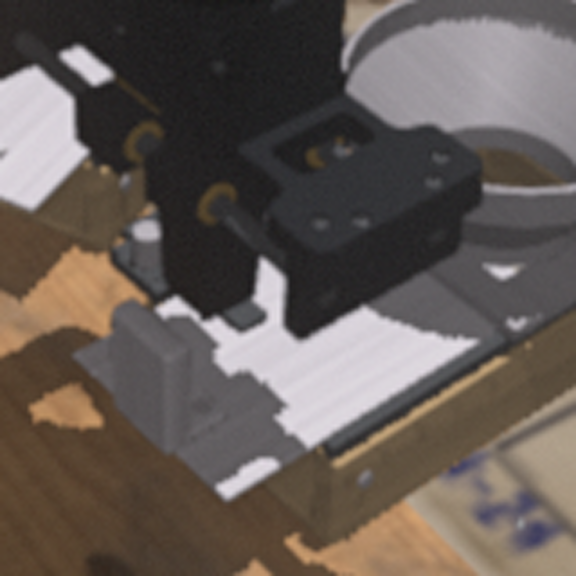

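```bash
python3 - <<'E'
from h import *
def proj(n,p):
    m=ctrl.camera_model(n);c=np.linalg.inv(m["T"])@[*p,1];x=c[:2]/c[2];x=x*(1+m["k1"]*(x@x));return x*m["fx"]+[m["cx"],m["cy"]]
s=ctrl.sense();t=s["ee_pos"]
u=np.array([.9957,.093,0]);v=np.array([-.093,.9957,0]);Z=np.array([0,0,1])
out=[]
for n,o in(("scene",(370,190)),("side",(270,200))):
    im=ctrl.snapshot(n)[:,:,::-1][o[1]:o[1]+110,o[0]:o[0]+100]
    im=cv2.resize(im,None,fx=3.9,fy=3.9,interpolation=cv2.INTER_CUBIC)
    im=cv2.convertScaleAbs(im,alpha=1.6,beta=30)
    for z,c in((0,(0,0,255)),(.02,(0,255,0))):
        q=np.array([(proj(n,t+a*u*.009+b*v*.0175+z*Z)-o)*3.9 for a,b in((-1,-1),(1,-1),(1,1),(-1,1))]).astype(int)
        cv2.polylines(im,[q],True,c,1)
    T=np.array([.4942,.104,.1])
    for z in(0,-.045):
        q=np.array([(proj(n,T+a*u*.006+b*v*.017+z*Z)-o)*3.9 for a,b in((-1,-1),(1,-1),(1,1),(-1,1))]).astype(int)
        cv2.polylines(im,[q],True,(255,0,255),1)
    out.append(im)
cv2.imwrite("pics/o.png",np.hstack(out))
E
```

```text
(no output)
```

View pics/o.png

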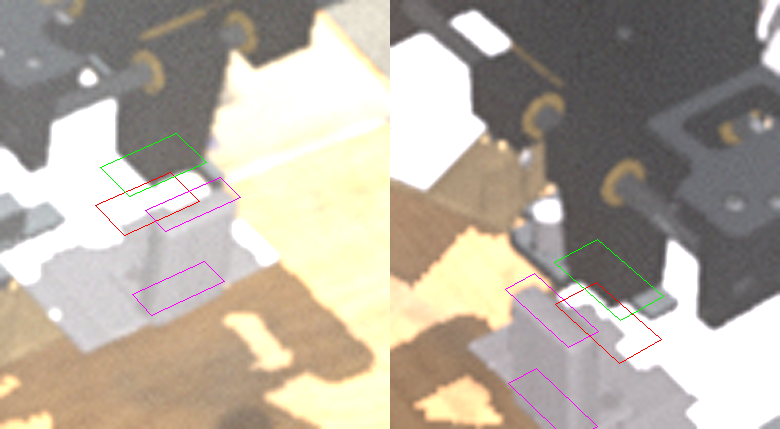

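The fingertips (dark edge) match the green outline, so they really sit about 20 mm above the reported TCP. They passed just over the tab without touching it. I'll lift, go back and come down about 25 mm lower.

Call:
step_arm([
  [1,[0,0,-3],[0,0,0]],
  [1,[0.5,0,-4],[0,0,0]],
  [1,[4,0,-4],[0,0,0]],
  [1,[7.5,0,-4],[0,0,0]],
  [1,[7.5,0,-4],[0,0,0]],
])

```text
time_s: 3.5
ee_pos: [0.4365, 0.0976, 0.1199]
orientation: [-0.004, -0.047, 0.999, -0.002]
wrist_force: [1.0, -1.0, -0.9]
width: 0.0005
finger_force: 0.0
```

Call:
step_arm([
  [1,[0,0,2],[0,0,0]],
  [1,[0,0,4],[0,0,0]],
  [1,[0,0,6],[0,0,0]],
  [1,[0,0,6.5],[0,0,0]],
  [1,[0,0,6.5],[0,0,0]],
])

```text
time_s: 4.0
ee_pos: [0.4428, 0.0994, 0.0544]
orientation: [-0.001, -0.046, 0.999, -0.0]
wrist_force: [-0.3, -0.5, -0.4]
width: 0.0006
finger_force: 0.0
```

```bash
python3 - <<'E'
from h import *
def proj(n,p):
    m=ctrl.camera_model(n);c=np.linalg.inv(m["T"])@[*p,1];x=c[:2]/c[2];x=x*(1+m["k1"]*(x@x));return x*m["fx"]+[m["cx"],m["cy"]]
s=ctrl.sense();t=s["ee_pos"];print(t,s["wrist_force"],s["width"],s["time_s"])
u=np.array([.9957,.093,0]);v=np.array([-.093,.9957,0]);Z=np.array([0,0,1])
out=[]
for n,o in(("scene",(360,170)),("side",(240,210))):
    im=ctrl.snapshot(n)[:,:,::-1][o[1]:o[1]+130,o[0]:o[0]+130]
    im=cv2.convertScaleAbs(cv2.resize(im,None,fx=3,fy=3,interpolation=cv2.INTER_CUBIC),alpha=1.6,beta=30)
    for z,c in((0,(0,0,255)),(.02,(0,255,0))):
        q=np.array([(proj(n,t+a*u*.009+b*v*.0175+z*Z)-o)*3 for a,b in((-1,-1),(1,-1),(1,1),(-1,1))]).astype(int)
        cv2.polylines(im,[q],True,c,1)
    # body underside at TCP+.064
    q=np.array([(proj(n,t+a*u*.0375+b*v*.0935+.064*Z)-o)*3 for a,b in((-1,-1),(1,-1),(1,1),(-1,1))]).astype(int)
    cv2.polylines(im,[q],True,(255,255,0),1)
    out.append(im)
cv2.imwrite("pics/o2.png",np.hstack(out))
E
```

```text
[0.44278997 0.09939241 0.0544479 ] [-0.2630913  -0.54826107 -0.38521528] 0.0006459100974758676 4.0
```

View pics/o2.png

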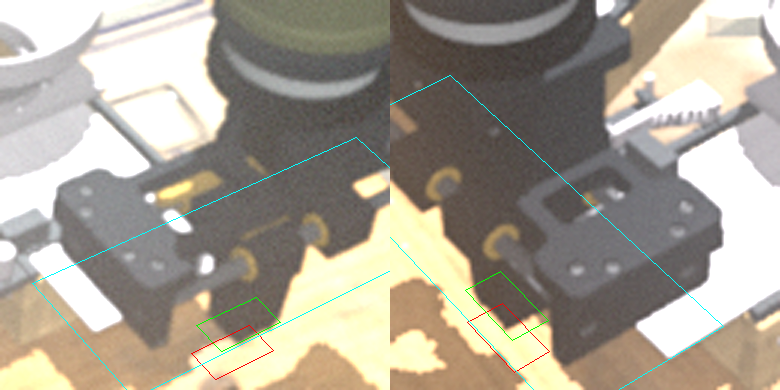

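The two dark blocks are the body's ±y ends. I'll work out their underside height from the corner pixels, scene (415,285) and side (298,330).

```bash
python3 - <<'E'
from h import *
t=ctrl.sense()["ee_pos"]
u=np.array([.9957,.093,0]);v=np.array([-.093,.9957,0])
for n,cs in(("scene",((415,285),(380,247))),("side",((298.3,330),(348.5,298)))):
  for p in cs:
    for z in(.07,.09,.11,.13,.15):
        q=plane(n,p,z)-t;print(n,p,z,"u %.3f v %.3f"%(q@u,q@v))
E
```

```text
scene (415, 285) 0.07 u 0.009 v 0.035
scene (415, 285) 0.09 u -0.003 v 0.047
scene (415, 285) 0.11 u -0.016 v 0.059
scene (415, 285) 0.13 u -0.028 v 0.072
scene (415, 285) 0.15 u -0.041 v 0.084
scene (380, 247) 0.07 u 0.095 v 0.035
scene (380, 247) 0.09 u 0.079 v 0.047
scene (380, 247) 0.11 u 0.064 v 0.059
scene (380, 247) 0.13 u 0.049 v 0.072
scene (380, 247) 0.15 u 0.033 v 0.084
side (298.3, 330) 0.07 u 0.003 v -0.036
side (298.3, 330) 0.09 u -0.007 v -0.050
side (298.3, 330) 0.11 u -0.016 v -0.064
side (298.3, 330) 0.13 u -0.026 v -0.078
side (298.3, 330) 0.15 u -0.036 v -0.092
side (348.5, 298) 0.07 u 0.087 v -0.033
side (348.5, 298) 0.09 u 0.074 v -0.047
side (348.5, 298) 0.11 u 0.061 v -0.061
side (348.5, 298) 0.13 u 0.048 v -0.075
side (348.5, 298) 0.15 u 0.035 v -0.089
```

The body underside is at about 0.148 (u ±37 mm), so everything sits 20–25 mm above the reported TCP. The real tip is at about 0.077, which overlaps the tab well and leaves the body clear. I'll push 4 mm lower.

Call:
step_arm([
  [1,[-1,0,0.4],[0,0,0]],
  [1,[-2,0,0.4],[0,0,0]],
  [1,[-2.8,0,0.4],[0,0,0]],
  [1,[-3.6,0,0.4],[0,0,0]],
  [1,[-4.4,0,0.4],[0,0,0]],
])

```text
time_s: 4.6
ee_pos: [0.4858, 0.1032, 0.0509]
orientation: [-0.001, -0.046, 0.999, -0.0]
wrist_force: [-4.2, 0.4, 2.6]
width: 0.0005
finger_force: 2.3
```

Call:
step_arm([
  [1,[-0.5,0,0],[0,0,0]],
  [1,[-1,0,0],[0,0,0]],
  [1,[-1.3,0,0],[0,0,0]],
])

```text
time_s: 4.9
ee_pos: [0.4977, 0.1043, 0.0507]
orientation: [-0.002, -0.046, 0.999, -0.001]
wrist_force: [-9.6, 0.4, 7.4]
width: 0.0002
finger_force: 5.0
```

Contact: the gate is moving at 4–10 N. I'll carry on, easing up slightly.

Call:
step_arm([
  [1,[-0.5,0,-0.1],[0,0,0]],
  [1,[-1,0,-0.2],[0,0,0]],
  [1,[-1.5,0,-0.2],[0,0,0]],
])

```text
time_s: 5.2
ee_pos: [0.5096, 0.1053, 0.0513]
orientation: [-0.005, -0.047, 0.999, -0.001]
wrist_force: [-9.7, 1.4, -2.7]
width: 0.0008
finger_force: 4.7
```

Call:
step_arm([
  [1,[-0.5,0,0],[0,0,0]],
  [1,[-1,0,0],[0,0,0]],
  [1,[-1.4,0,0],[0,0,0]],
])

```text
time_s: 5.5
ee_pos: [0.5256, 0.1069, 0.0515]
orientation: [-0.003, -0.047, 0.999, -0.001]
wrist_force: [-6.6, 1.3, -3.8]
width: 0.0002
finger_force: 3.0
```

Call:
step_arm([
  [1,[-0.3,0,0],[0,0,0]],
  [1,[-0.6,0,0],[0,0,0]],
  [1,[-0.8,0,0],[0,0,0]],
])

```text
time_s: 5.8
ee_pos: [0.5339, 0.1076, 0.0519]
orientation: [-0.003, -0.046, 0.999, -0.001]
wrist_force: [-10.4, 0.7, 1.0]
width: 0.0007
finger_force: 5.1
```

Call:
step_arm([
  [1,[-0.3,0,0],[0,0,0]],
  [1,[-0.4,0,0],[0,0,0]],
])

```text
time_s: 6.0
ee_pos: [0.5337, 0.1075, 0.0519]
orientation: [-0.006, -0.047, 0.999, -0.002]
wrist_force: [-17.3, -0.2, 7.1]
width: 0.0003
finger_force: 8.4
```

It stopped at x = 0.534 with the force rising. I'll press slightly more to confirm the end stop.

Call:
step_arm([
  [1,[-0.3,0,0],[0,0,0]],
  [1,[-0.5,0,0],[0,0,0]],
  [1,[-0.5,0,0],[0,0,0]],
])

```text
time_s: 6.3
ee_pos: [0.5335, 0.1074, 0.0519]
orientation: [-0.011, -0.048, 0.999, -0.003]
wrist_force: [-24.5, 0.7, 15.8]
width: 0.0007
finger_force: 12.7
```

Hard stop confirmed. I'll back off, lift and look.

Call:
step_arm([
  [1,[2,0,0],[0,0,0]],
  [1,[5,0,0],[0,0,0]],
  [1,[9,0,0],[0,0,0]],
  [1,[10,0,-4],[0,0,0]],
  [1,[10,0,-9],[0,0,0]],
])

```text
time_s: 6.8
ee_pos: [0.4442, 0.0992, 0.1427]
orientation: [-0.002, -0.047, 0.999, -0.001]
wrist_force: [2.2, 0.5, -0.3]
width: 0.0006
finger_force: 0.0
```

Call:
step_arm([
  [1,[0,4,-3],[0,0,0]],
  [1,[0,9,-5],[0,0,0]],
  [1,[0,14,-5],[0,0,0]],
  [1,[0,19,-5],[0,0,0]],
  [1,[0,19,-5],[0,0,0]],
])

```text
time_s: 7.3
ee_pos: [0.4287, 0.2989, 0.1946]
orientation: [0.003, -0.051, 0.999, 0.005]
wrist_force: [-0.3, -0.4, -0.1]
width: 0.0006
finger_force: 0.0
```

```bash
python3 - <<'E'
from h import *
b=ctrl.snapshot("side")[:,:,::-1][160:340,225:465]
cv2.imwrite("pics/fin.png",cv2.resize(b,None,fx=3.3,fy=3.3,interpolation=cv2.INTER_CUBIC))
s=ctrl.sense();print(s["ee_pos"],s["wrist_force"],s["time_s"])
E
```

```text
[0.42909853 0.29492071 0.19395102] [ 0.21763881 -0.92407991 -0.21820366] 7.35
```

View pics/fin.png

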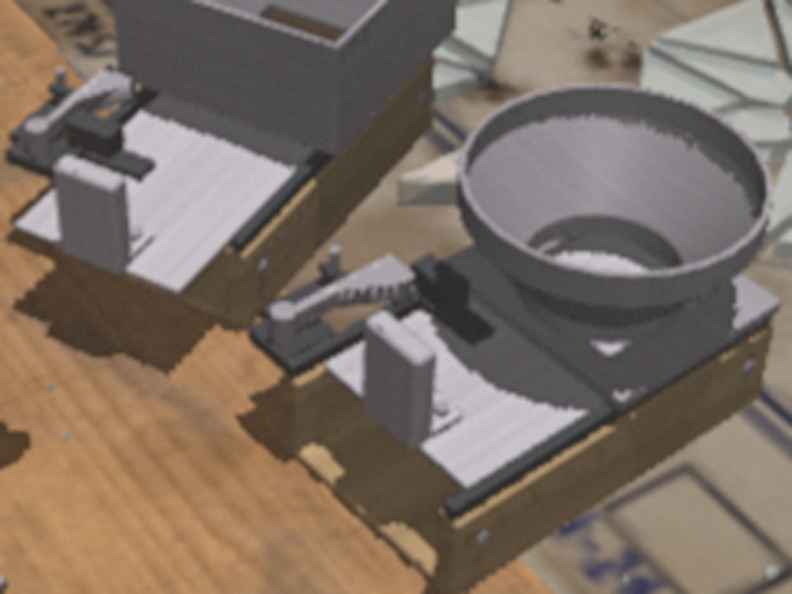

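The gate is shut: the blade shows in the outlet, and the striker at (440,285) lies just past the catch tip at (405,275). I'll compare the catch with its rest position in the first image.

```bash
python3 - <<'E'
from h import *
a=cv2.imread("pics/side0.png");b=ctrl.snapshot("side")[:,:,::-1]
# catch arm pixels: fin crop x 270-385,y 255-330 -> full px
x0,x1,y0,y1=225+270//3,225+405//3,160+245//3,160+330//3
A=cv2.cvtColor(a[y0:y1,x0:x1],6).astype(np.float32);B=cv2.cvtColor(np.ascontiguousarray(b[y0:y1,x0:x1]),6).astype(np.float32)
for w in((0,15),(15,30),(30,45)):
    P,Q=A[:,w[0]:w[1]],B[:,w[0]:w[1]]
    print(w,"meandiff",np.abs(P-Q).mean(),"shift",cv2.phaseCorrelate(P-P.mean(),Q-Q.mean()))
print(((np.abs(A-B)>25)*1).sum(0).tolist())
# left edge check: bright arm rows per column
for c in(20,28,34,38): print(c,np.where(A[:,c]>120)[0].tolist(),np.where(B[:,c]>120)[0].tolist())
s=ctrl.sense();print(s["time_s"])
E
```

```text
(0, 15) meandiff 16.006897 shift ((0.1046889214714497, -0.8995555547922169), 0.23197754118177627)
(15, 30) meandiff 40.17931 shift ((1.7841463596146205, 13.440580860755151), -0.04729005257288615)
(30, 45) meandiff 18.567816 shift ((0.594723599940469, 0.2022624455451716), 0.7026194683710734)
[0, 0, 0, 1, 5, 6, 7, 6, 7, 7, 9, 10, 8, 8, 7, 6, 7, 9, 7, 8, 6, 12, 14, 15, 16, 15, 15, 14, 12, 10, 7, 4, 3, 2, 2, 5, 7, 9, 11, 12, 10, 10, 8, 9, 9]
20 [0, 1, 2, 3, 4, 5, 6] [0, 1, 2, 3, 4, 5, 6, 12, 13, 23, 24, 25]
28 [0, 1, 2, 3, 4, 18, 19, 20, 21, 22, 23, 24, 25, 26, 27, 28] [0, 1, 2, 3, 4, 5, 14, 15, 16, 17, 18, 19, 20, 21, 22, 23]
34 [0, 1, 2, 3, 14, 15, 16, 17, 18, 19, 20, 21, 22, 23, 24, 25, 26, 27, 28] [1, 2, 3, 14, 15, 16, 17, 18, 19, 20, 21, 22, 23, 24, 25, 26, 27]
38 [12, 13, 14, 15, 16, 17, 18, 19, 20, 21, 22, 23, 24, 25, 26, 27, 28] [13, 14, 15, 16, 17, 18, 19, 20, 21, 22, 23, 24, 25, 26, 27, 28]
7.4
```

The catch tip is back on its rest pixels to within 1 px, whereas swung out it would be about 8 px off. It is locked behind the striker.

```bash
python3 -c "
from rig import ctrl
print(ctrl.sign_off())"
```

```text
the job is handed in; nothing more can be done
None
```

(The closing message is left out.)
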